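# Set the coasters in their rack and weigh out the full caddy

## Robot

A 6-joint arm with a two-finger parallel gripper is mounted at the origin on a cart in front of the work surface, level with it; the furniture and walls round the work are solid. World frame = base frame: x ahead of the robot, y to its left, z up, the work surface at z = 0. Lengths are in mm, angles in rad, forces in N, time in s.
With the tool pointing down it reaches from about 300 to 775 mm from the base axis. Payload 14.6 kg.
Tool frame: the origin (TCP) lies midway between the tips of the shut fingers; the grasp point (between the pads) lies 19 mm behind it; z points along the fingers, y is the line along which they close (so a half turn about z gives the same grasp; the last joint's range is limited). The gripper opens to 94 mm and grips with 3 to 60 N. Pads are 16 mm wide; open, the fingers measure 119 mm over their backs; the gripper's body (75 mm by 177 mm) begins 78 mm behind the grasp point.
Start: joints at [-1.242, 0.3, 1.521, -0, 1.321, -0.067], TCP at [212.043, -507.471, 205.446] pointing down, gripper open.
Joint ranges: [-3.03, 3.03], [-0.79, 2.21], [0.23, 2.52], [-1.04, 4.18], [0, 3.07], [-2.55, 2.55]. Speed limits (rad/s): [2.22, 2.22, 2.57, 3.14, 3.14, 3.14].

## Interface

Orientations are given as [roll, pitch, yaw] about the fixed x, y, z axes, in that order (R = Rz(yaw) Ry(pitch) Rx(roll)).
In Python, from cell import manip gives the robot as it stands.
- The arm moves only by the shell command python3 -m creep 'ROWS' [OPENING] [FORCE]. ROWS is text: rows parted by semicolons, each of 6 numbers parted by spaces: the shift along the tool's x, y, z normalised to -1 to 1, where 1 is 4 cm, then the turn, a rotation vector about the tool's x, y, z normalised to -1 to 1, where 1 is pi rad. In form: dx dy dz ax ay az; .... A call has 1 to 20 rows; each row shifts and turns the commanded pose from where the row before left it, along the tool's axes as they then stand; what a row does not reach is not made up. A row lasts 1/8 s, in which the tool goes at most 62.5 mm and 10.7 degrees, less where a joint would pass 70% of its speed; a pose out of reach is approached as far as the arm can. A call with a number of a shift or a turn outside -1 to 1 is refused whole. A call with a gripper value outside its range is refused whole. OPENING is the closure, from 0 (fully open) to 1 (shut), set as the call begins (- or left out, the last holds). The fingers move at their own pace and stop on an object; FORCE is the grip in N (left out, the last holds). Time passes only in rows, so rows that do not move let the fingers close. It gives the time, the measured TCP pose, the force, the opening and the grip force at its end, in the units of the state.
- manip.read_state(): the state, without advancing time (a new reading comes with each control period).
- manip.camera(name): name is "scene" or "side" or "wrist"; returns a dict with "color" (400x640x3 uint8, red, green, blue), "range_z" (400x640 float32, mm along the optical axis (not along the pixel's ray), 0 where there is no reading), "camera_matrix" (3x3 intrinsics, pixels), "k1" (the pictures are not rectified: a ray, as slopes to the right and down, at radius r is drawn at 1 + k1 r^2 times it, then the intrinsics apply), "T" (4x4, takes a point from camera to world coordinates). Camera axes: x right, y down, z forward; pixel columns grow to the right and rows downward; lengths in mm; the calibration is good to about 2 mm. A picture is of the moment at which its call begins.
- manip.sign_off(): hands the job in; it is judged then, once.
The state is a dict: "clock": time; "joints": joint angles; "qd": joint speeds; "effort": joint torques, N m; "eef_pos": TCP position; "eef_rot": TCP orientation; "wrist_force": force on the tool from outside, world axes, zero at the start; "moment": the same for the moment, N m; "finger_gap": finger opening in mm; "finger_force": force on a finger pad.
Only numpy, scipy, OpenCV 4.12 (cv2) and the standard library are available. Lean on these libraries where they do the work, as an engineer would, in place of code of your own. Each camera call takes 0.05 s, during which the arm holds its last target. There are 200 camera calls.

## Task

First slide every loose cork-faced coaster flat along the worktop into a bay of its own in the wooden rack, fully home against the back rail, without lifting it. Then find by its weight the one full caddy among the caddies, hang it by its eye on the sprung scale hook and leave it hanging there until the hook has settled; stand each of the nearly empty caddies upright in the middle of a coaster in the rack, one to a coaster, and let go of everything. Leave the spice jar, the onion and the garlic where they are.

Things in the scene. Friction and masses are not known exactly. Their poses are not given: they have to be found in the camera images.
- coaster_1: flat round coaster, 90 mm across and 5 mm thick, 140 g: a smooth steel disc that slides easily, with a springy cork face 84 mm across (it gives by up to 2.2 mm, about 4 N per mm). Too flat and wide to grip: press closed fingertips on its middle with 6 to 10 N and slide it. Origin: centre of its underside.
- coaster_2: flat round coaster, 90 mm across and 5 mm thick, 140 g: a smooth steel disc that slides easily, with a springy cork face 84 mm across (it gives by up to 2.2 mm, about 4 N per mm). Too flat and wide to grip: press closed fingertips on its middle with 6 to 10 N and slide it. Origin: centre of its underside.
- coaster_3: flat round coaster, 90 mm across and 5 mm thick, 140 g: a smooth steel disc that slides easily, with a springy cork face 84 mm across (it gives by up to 2.2 mm, about 4 N per mm). Too flat and wide to grip: press closed fingertips on its middle with 6 to 10 N and slide it. Origin: centre of its underside.
- caddy_1: caddy: white canister 60 mm across, steel lid to 64 mm height, above it a wire eye and on top a wooden knob 20 x 20 mm (sides square to x and y), from 103 to 131 mm height, to grip from above. All look alike; one is full (0.52 to 0.68 kg), the rest nearly empty (0.15 to 0.21 kg). Origin: centre of the underside, z up; the eye lies in the y-z plane: one looks through it along x. May be absent.
- caddy_1_eye (a point): middle of the top bar of the caddy's wire eye, 101 mm above its underside. The wire is 6 mm thick; the opening below the bar is 36 mm wide (y) and 34 mm high, from the lid at 64 mm to the bar at 98 mm. May be absent.
- caddy_2: caddy: white canister 60 mm across, steel lid to 64 mm height, above it a wire eye and on top a wooden knob 20 x 20 mm (sides square to x and y), from 103 to 131 mm height, to grip from above. All look alike; one is full (0.52 to 0.68 kg), the rest nearly empty (0.15 to 0.21 kg). Origin: centre of the underside, z up; the eye lies in the y-z plane: one looks through it along x.
- caddy_2_eye (a point): middle of the top bar of the caddy's wire eye, 101 mm above its underside. The wire is 6 mm thick; the opening below the bar is 36 mm wide (y) and 34 mm high, from the lid at 64 mm to the bar at 98 mm.
- caddy_3: caddy: white canister 60 mm across, steel lid to 64 mm height, above it a wire eye and on top a wooden knob 20 x 20 mm (sides square to x and y), from 103 to 131 mm height, to grip from above. All look alike; one is full (0.52 to 0.68 kg), the rest nearly empty (0.15 to 0.21 kg). Origin: centre of the underside, z up; the eye lies in the y-z plane: one looks through it along x. May be absent.
- caddy_3_eye (a point): middle of the top bar of the caddy's wire eye, 101 mm above its underside. The wire is 6 mm thick; the opening below the bar is 36 mm wide (y) and 34 mm high, from the lid at 64 mm to the bar at 98 mm. May be absent.
- caddy_4: caddy: white canister 60 mm across, steel lid to 64 mm height, above it a wire eye and on top a wooden knob 20 x 20 mm (sides square to x and y), from 103 to 131 mm height, to grip from above. All look alike; one is full (0.52 to 0.68 kg), the rest nearly empty (0.15 to 0.21 kg). Origin: centre of the underside, z up; the eye lies in the y-z plane: one looks through it along x. May be absent.
- caddy_4_eye (a point): middle of the top bar of the caddy's wire eye, 101 mm above its underside. The wire is 6 mm thick; the opening below the bar is 36 mm wide (y) and 34 mm high, from the lid at 64 mm to the bar at 98 mm. May be absent.
- rack: fixed wooden rack: straight back rail 332 mm long, 16 mm high, with four dividers 8 mm thick, 12 mm high, that reach 59 mm forward from its front face and make three bays 100 mm wide, 108 mm apart. No floor: coasters lie on the worktop in the bays and enter along +x. Origin: middle of the rail's front (stop) face, on the worktop; x points into the rail, y along it to the left.
- bay_1 (a point): place of the centre of the underside of a coaster that is fully home in this bay, touching the back rail, on the worktop: 45 mm in front of the stop face, in the middle of the bay's width (left bay seen from the robot). Axes as the rack's.
- bay_2 (a point): place of the centre of the underside of a coaster that is fully home in this bay, touching the back rail, on the worktop: 45 mm in front of the stop face, in the middle of the bay's width (middle bay seen from the robot). Axes as the rack's.
- bay_3 (a point): place of the centre of the underside of a coaster that is fully home in this bay, touching the back rail, on the worktop: 45 mm in front of the stop face, in the middle of the bay's width (right bay seen from the robot). Axes as the rack's.
- scale_stand: stand of the sprung scale, fixed on the steel part of the worktop (4 mm higher than the stone part): foot 100 x 130 x 12 mm, flat post up to 262 mm height. Origin: underside, at the post's front; x points away from the hook's tip, so the hook arm reaches out along -x.
- scale_hook (a joint): how far the sprung hook has dipped, m, 0 = unloaded, travel 60 mm. Spring 240 N/m (about 41 mm a kg): an empty caddy dips it 6 to 9 mm, the full one 20 to 28 mm; it bobs for about 2 s.
- hook_seat (a point): rest of an eye's bar (eye point) when hung; moves with the hook. The hook arm is a level bar 8 mm thick along the stand's x, axis 7 mm below this point (205 mm over the stand's origin unloaded). This point is 90 mm in front of the stand's origin; the tip, 28 mm farther along -x, turns up to 14 mm above the arm's axis. Thread an eye over the tip along +x, caddy's x along the stand's x.
- spice_jar: bystander: spice jar, 44 mm across, 105 mm tall, standing. Origin: underside.
- red_onion: bystander: red onion, 65 mm across, 74 mm tall. Origin: underside.
- garlic: bystander: garlic bulb, 51 mm across and tall. Origin: underside.
There are look-alikes about, which are no part of the job. Leave any green or yellow look-alike of the coaster_2 alone.

How it is judged:
By the outcome, as a careful person would: the job done as asked, in the order asked, and still so for the second after the job is handed in, with the robot touching nothing.
Of caddy_1, caddy_3, caddy_4 only 2 to 3 are there at a start; the rules pass over those that are not, and their reading is None.
At some moment in a run one of coaster_1, coaster_2, coaster_3 may be knocked a few centimetres aside while the robot is not near it.
It also fails if it takes over 210 s, if anything falls off the work surface, if the arm or the gripper's body presses on something with over 40 N, if the wrist force passes 120 N, or if a joint passes its speed limit or range.

## Working session

There is one attempt and no reset: what is moved stays moved. The work goes in short steps, Python scripts to look and compute and a shell command to move; the robot and the scene stay as the last step left them, time stands still between calls to the robot, and variables do not carry over. Pictures are saved under pics/ and viewed, at most 14 in all, crops included, and the job is handed in when it is done.

```bash
ls; mkdir -p pics; cat > h.py <<'E'
import numpy as np, cv2, sys
from cell import manip
def grab(n,tag=None):
    c=manip.camera(n)
    if tag: cv2.imwrite(f'pics/{tag}.png',c['color'][:,:,::-1])
    np.savez(f'pics/{tag or n}.npz',**{k:np.asarray(v) for k,v in c.items()})
    return c
def cloud(c):
    K=np.array(c['camera_matrix'],float);k1=float(c['k1']);Z=c['range_z'];h,w=Z.shape
    u,v=np.meshgrid(np.arange(w),np.arange(h))
    p=cv2.undistortPoints(np.stack([u,v],-1).reshape(-1,1,2).astype(float),K,np.array([k1,0,0,0.])).reshape(h,w,2)
    P=np.dstack([p[...,0]*Z,p[...,1]*Z,Z]);T=np.array(c['T'])
    W=P@T[:3,:3].T+T[:3,3];W[Z<=0]=np.nan
    return W
E
python3 - <<'E'
from h import *
s=manip.read_state();print(s)
for n in ['scene','side','wrist']:
    c=grab(n,n+'0');print(n,np.round(c['camera_matrix'],1).tolist(),c['k1'],np.round(c['T'],3).tolist())
a=[cv2.imread(f'pics/{n}0.png') for n in ['scene','side']]
cv2.imwrite('pics/both.png',np.vstack(a)[:, :])
E
```

```text
pics
{'clock': 0.0, 'joints': array([-1.24156873e+00,  3.00472843e-01,  1.52159620e+00, -1.12174393e-05,
        1.32070854e+00, -6.65810405e-02]), 'qd': array([ 4.93652065e-04, -3.63202557e-04,  7.57363371e-04, -1.55058675e-03,
        7.92321046e-05,  1.70274969e-03]), 'effort': array([-2.66621682e-04, -5.31802154e+01, -3.52730334e+01,  7.08201667e-02,
        2.44173309e-02, -7.58216947e-05]), 'eef_pos': array([ 211.97097779, -507.21702401,  204.878982  ]), 'eef_rot': array([-3.14040962e+00, -6.79946915e-05,  3.95811383e-01]), 'wrist_force': array([ 0.13682204, -0.23477536,  0.05821153]), 'moment': array([-0.03521129,  0.01031212,  0.00011747]), 'finger_force': 0.0, 'finger_gap': 93.90820930206054}
scene [[445.1, 0.0, 323.1], [0.0, 445.1, 200.7], [0.0, 0.0, 1.0]] -0.0755896565973592 [[0.887, -0.341, 0.31, 79.641], [-0.461, -0.655, 0.599, -768.325], [-0.001, -0.674, -0.739, 1134.221], [0.0, 0.0, 0.0, 1.0]]
side [[460.4, 0.0, 320.8], [0.0, 460.4, 198.0], [0.0, 0.0, 1.0]] -0.08895766838270411 [[-0.916, -0.228, 0.33, -56.564], [-0.4, 0.472, -0.786, 1359.44], [0.024, -0.852, -0.524, 1034.222], [0.0, 0.0, 0.0, 1.0]]
wrist [[298.1, 0.0, 315.5], [0.0, 298.1, 201.6], [0.0, 0.0, 1.0]] 0.004300315253413921 [[0.384, -0.891, -0.242, 282.738], [-0.923, -0.371, -0.1, -477.348], [-0.001, 0.262, -0.965, 384.503], [0.0, 0.0, 0.0, 1.0]]
```

View pics/scene0.png

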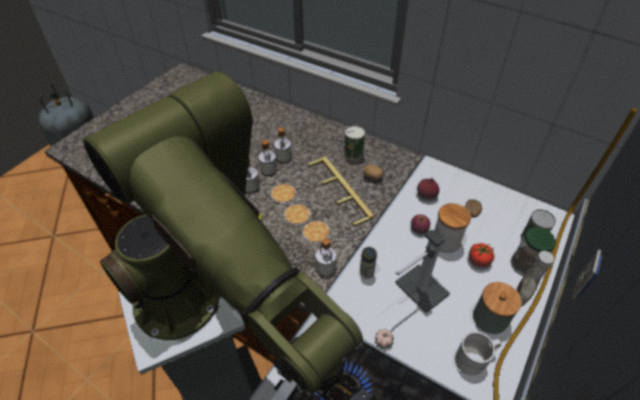

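View pics/side0.png

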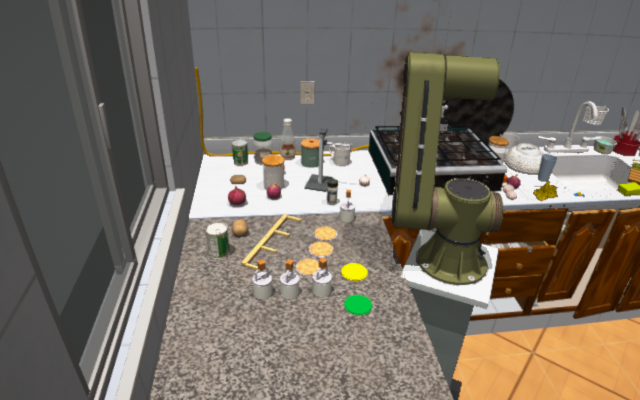

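The scene view shows three coasters at about (283,192), (297,213) and (315,231). The caddies are at (283,150), (267,162), (250,178) and (325,260), the rack at (345,190), and the stand at (428,280) with its hook arm reaching toward (398,272). The side view shows the same four caddies, plus yellow and green decoys at (354,272) and (358,304).

```bash
cat >> h.py <<'E'
def ld(t): return dict(np.load(f'pics/{t}.npz'))
def ortho(c,x0,x1,y0,y1,s=1.0,zmax=400):
    # image: up = +x, left = +y
    W=cloud(c).reshape(-1,3);C=c['color'].reshape(-1,3)
    m=np.isfinite(W[:,0])&(W[:,0]>x0)&(W[:,0]<x1)&(W[:,1]>y0)&(W[:,1]<y1)&(W[:,2]<zmax)
    W=W[m];C=C[m];o=np.argsort(W[:,2]);W=W[o];C=C[o]
    H=int((x1-x0)*s);Wd=int((y1-y0)*s);im=np.zeros((H,Wd,3),np.uint8);z=np.full((H,Wd),-99.,np.float32)
    r=((x1-W[:,0])*s).astype(int).clip(0,H-1);q=((y1-W[:,1])*s).astype(int).clip(0,Wd-1)
    for a in (0,1):
        for b in (0,1):
            im[(r+a).clip(0,H-1),(q+b).clip(0,Wd-1)]=C[:,::-1]
    return im
E
python3 - <<'E'
from h import *
a=ld('scene0');b=ld('side0')
A=ortho(a,250,850,-350,430,.5);B=ortho(b,250,850,-350,430,.5)
cv2.imwrite('pics/o1.png',cv2.resize(np.hstack([A,B]),(780,300)))
for n,c in (('scene',a),('side',b)):
    W=cloud(c);C=c['color'].astype(int);hsv=cv2.cvtColor(c['color'],cv2.COLOR_RGB2HSV)
    ok=np.isfinite(W[...,0])&(W[...,0]>200)&(W[...,0]<900)&(abs(W[...,1])<500)
    # clusters by height of coloured things
    for nm,m in {'cork':(hsv[...,0]>8)&(hsv[...,0]<22)&(hsv[...,1]>90)&(W[...,2]<12)&(W[...,2]>-8),'brownhigh':(hsv[...,0]<20)&(hsv[...,1]>90)&(W[...,2]>100)&(W[...,2]<145),'rackyellow':(hsv[...,0]>20)&(hsv[...,0]<30)&(hsv[...,1]>80)&(W[...,2]>3)&(W[...,2]<30)}.items():
        k,l,st,ce=cv2.connectedComponentsWithStats((m&ok).astype(np.uint8))
        for i in range(1,k):
            if st[i,4]>=12:
                p=W[l==i];print(n,nm,st[i,4],np.round(ce[i]),'med',np.round(np.median(p,0)),'min',np.round(np.percentile(p,3,0)),'max',np.round(np.percentile(p,97,0)),hsv[l==i].mean(0).round())
    z=W[...,2];print('ztable',np.nanmedian(z[ok&(abs(z)<20)]))
E
```

```text
scene cork 13 [325. 163.] med [645. 308.   7.] min [639. 285.  -2.] max [648. 327.  12.] [ 19. 108. 101.]
scene cork 314 [283. 193.] med [447. 244.   7.] min [411. 208.   2.] max [481. 280.  11.] [ 17. 125. 182.]
scene cork 19 [357. 203.] med [650.  82.   8.] min [646.  52.   1.] max [652. 112.  11.] [ 19. 107. 102.]
scene cork 348 [297. 214.] med [447. 135.   7.] min [412. 100.   2.] max [483. 170.  11.] [ 17. 125. 182.]
scene cork 387 [316. 231.] med [472.  39.   7.] min [437.   4.   2.] max [506.  77.  11.] [ 17. 125. 182.]
scene brownhigh 46 [281. 131.] med [524. 418. 129.] min [516. 409. 110.] max [535. 436. 135.] [ 13. 140.  99.]
scene brownhigh 48 [265. 144.] med [446. 379. 129.] min [439. 374. 111.] max [457. 394. 136.] [ 13. 145.  97.]
scene brownhigh 613 [454. 216.] med [ 813. -194.  139.] min [ 774. -233.  133.] max [ 857. -153.  143.] [ 14. 152. 154.]
scene brownhigh 61 [326. 243.] med [434. -98. 131.] min [ 426. -106.  116.] max [445. -88. 135.] [ 13. 144. 120.]
scene brownhigh 911 [500. 298.] med [ 757. -464.  117.] min [ 716. -497.  112.] max [ 805. -423.  130.] [ 13. 
[... 2012 characters left out ...]
0. 249.]
side rackyellow 14 [329. 231.] med [465.  22.   6.] min [454.  14.   4.] max [477.  32.  11.] [ 22. 129. 249.]
side rackyellow 12 [332. 235.] med [445.  43.   6.] min [439.  29.   4.] max [450.  55.   8.] [ 21. 130. 249.]
side rackyellow 15 [319. 245.] med [464. 125.   7.] min [456. 110.   3.] max [473. 136.  11.] [ 22. 128. 249.]
side rackyellow 45 [322. 248.] med [445. 140.   7.] min [426. 106.   4.] max [469. 163.  11.] [ 22. 130. 249.]
side rackyellow 20 [311. 262.] med [449. 227.   6.] min [443. 208.   4.] max [461. 235.   9.] [ 22. 126. 248.]
side rackyellow 43 [306. 268.] med [456. 256.   7.] min [428. 245.   4.] max [473. 278.  10.] [ 22. 130. 249.]
ztable 2.4171766768693033
```

View pics/o1.png

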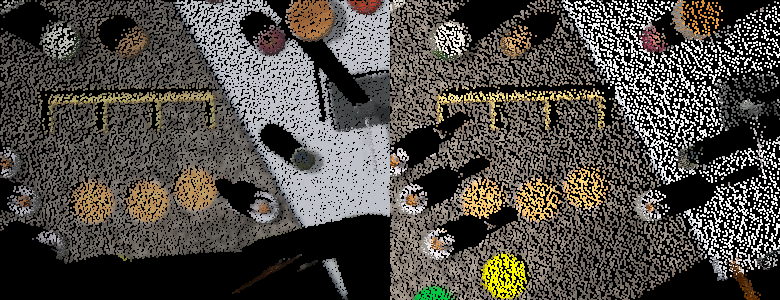

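```bash
python3 -m creep '0 0 0 0 0 0.0315;0 0 0 0 0 0.0315;0 0 0 0 0 0.0315;0 0 0 0 0 0.0315' 1 20; python3 -m creep '.2 -.5 0 0 0 0;.372 -.933 .076 0 0 0;.372 -.933 .076 0 0 0;.372 -.933 .076 0 0 0;.372 -.933 .076 0 0 0;.372 -.933 .076 0 0 0;.372 -.933 .076 0 0 0;.372 -.933 .076 0 0 0;.372 -.933 .076 0 0 0;.372 -.933 .076 0 0 0;.372 -.933 .076 0 0 0;.372 -.933 .076 0 0 0;.372 -.933 .076 0 0 0;.372 -.933 .076 0 0 0;.372 -.933 .076 0 0 0;.372 -.933 .076 0 0 0;.372 -.933 .076 0 0 0;.372 -.933 .076 0 0 0;.2 -.5 0 0 0 0;0 0 0 0 0 0'
python3 - <<'E'
from h import *
c=grab('wrist','w1')
print(np.round(manip.read_state()['eef_pos'],1))
cv2.imwrite('pics/w1o.png',ortho(c,380,700,-50,400,1.5,200)) 
E
```

```text
clock: 0.65
eef_pos: [212.0, -507.4, 205.2]
eef_rot: [-3.141, 0.0, -0.003]
wrist_force: [-0.6, 0.1, 0.2]
finger_gap: 57.4
finger_force: 0.0
clock: 3.15
eef_pos: [480.9, 167.7, 153.3]
eef_rot: [3.141, 0.001, 0.002]
wrist_force: [-0.2, -0.5, -0.0]
finger_gap: 0.3
finger_force: 0.0
[480.7 166.9 153.4]
```

View pics/w1.png

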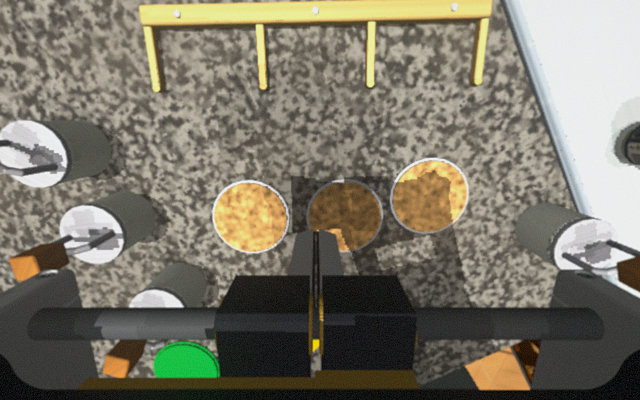

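View pics/w1o.png

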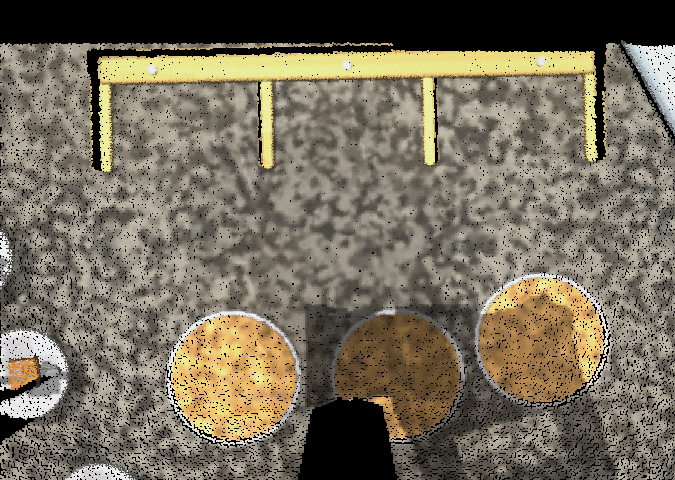

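The wrist view shows the rack at (315,12) with its dividers at x=152, 262, 370 and 481, and coasters at (250,216), (345,213) and (430,195). The shut fingers are over the middle coaster, and the ortho view shows the rack turned by about 1°.

```bash
cat >> h.py <<'E'
def coasters(c,box=(380,660,-20,330)):
    W=cloud(c);hsv=cv2.cvtColor(c['color'],cv2.COLOR_RGB2HSV)
    m=(hsv[...,0]>8)&(hsv[...,0]<22)&(hsv[...,1]>70)&(W[...,2]>-6)&(W[...,2]<13)&(W[...,0]>box[0])&(W[...,0]<box[1])&(W[...,1]>box[2])&(W[...,1]<box[3])
    m=cv2.morphologyEx(m.astype(np.uint8),cv2.MORPH_OPEN,np.ones((3,3)))
    m=cv2.morphologyEx(m,cv2.MORPH_CLOSE,np.ones((7,7)))
    k,l,st,ce=cv2.connectedComponentsWithStats(m);out=[]
    for i in range(1,k):
        if st[i,4]<300: continue
        p=W[l==i];p=p[np.isfinite(p[:,0])];h=cv2.convexHull(p[:,:2].astype(np.float32))[:,0]
        (x,y),r=cv2.minEnclosingCircle(h);out.append((round(x,1),round(y,1),round(r,1),round(float(np.median(p[:,2])),1),st[i,4]))
    return out
E
python3 - <<'E'
from h import *
c=ld('w1');print(coasters(c))
W=cloud(c);hsv=cv2.cvtColor(c['color'],cv2.COLOR_RGB2HSV)
P=W[(hsv[...,0]>18)&(hsv[...,0]<32)&(hsv[...,1]>70)&(W[...,0]>570)&(W[...,2]>8)]
T=P[(P[:,2]>13.5)];print('rail z',np.median(T[:,2]))
fr=[];
for y in np.arange(20,320,10):
    q=T[abs(T[:,1]-y)<5]
    if len(q)>10: fr.append((y,np.percentile(q[:,0],3),np.percentile(q[:,0],97)))
fr=np.array(fr);a=np.polyfit(fr[:,0],fr[:,1],1);print('front x=',a,'back',np.polyfit(fr[:,0],fr[:,2],1),'ends',np.percentile(T[:,1],[.5,99.5]))
D=P[(P[:,0]<630)];print('div z',np.median(D[:,2]))
for y in (10,118,226,332):
    q=D[abs(D[:,1]-y)<15];print('div',len(q),np.percentile(q[:,1],[3,50,97]).round(1),'slope',np.polyfit(q[:,0],q[:,1],1)[0].round(3),'xmin',np.percentile(q[:,0],1).round(1),'medx',np.median(q[:,0]))
g=W[(hsv[...,1]<60)&(abs(W[...,2])<10)];print('table z',np.median(g[:,2]))
E
```

```text
[(621.7, 17.3, 30.7, 8.4, np.int32(329)), (472.8, 39.1, 42.5, 5.3, np.int32(3812)), (448.7, 244.4, 41.8, 5.3, np.int32(3618)), (452.7, 139.6, 47.0, 5.2, np.int32(3568))]
rail z 16.153298765727897
front x= [-2.51137730e-02  6.50580897e+02] back [-1.39192614e-02  6.66347127e+02] ends [  6.03279319 332.2329694 ]
div z 11.983873808509827
div 351 [ 3.4  8.  11. ] slope 0.034 xmin 593.0 medx 612.1968691278389
div 325 [110.8 114.9 118.4] slope 0.018 xmin 591.0 medx 611.2314866184186
div 345 [218.4 222.  225.9] slope 0.021 xmin 588.7 medx 609.2268750493353
div 360 [325.6 328.7 333.1] slope 0.016 xmin 586.3 medx 609.4700973351622
table z 0.4889109778301304
```

```bash
python3 -m creep '-.195 .2 .85 0 0 0;-.195 .2 .85 0 0 0;-.195 .2 .85 0 0 0;-.195 .2 .85 0 0 0;0 0 .1 0 0 0;0 0 .1 0 0 0;0 0 0 0 0 0'; python3 -m creep '0 0 .05 0 0 0;0 0 .05 0 0 0;0 0 .025 0 0 0;0 0 0 0 0 0'
```

```text
clock: 4.08
eef_pos: [450.6, 135.1, 10.7]
eef_rot: [-3.141, -0.002, -0.0]
wrist_force: [-0.4, 0.0, -0.1]
finger_gap: 0.4
finger_force: 0.0
clock: 4.58
eef_pos: [449.9, 135.0, 4.8]
eef_rot: [-3.142, -0.0, 0.0]
wrist_force: [-1.0, -0.3, 1.6]
finger_gap: 0.5
finger_force: 0.8
```

```bash
python3 -m creep '0 0 .02 0 0 0;0 0 .02 0 0 0;0 0 0 0 0 0'
```

```text
clock: 4.95
eef_pos: [449.9, 135.0, 3.4]
eef_rot: [-3.141, -0.0, -0.0]
wrist_force: [-2.7, 0.4, 7.2]
finger_gap: 0.4
finger_force: 3.6
```

```bash
python3 -m creep '.12 -.04 0 0 0 0;.238 -.081 0 0 0 0;.238 -.081 0 0 0 0;.238 -.081 0 0 0 0;.238 -.081 0 0 0 0;.238 -.081 0 0 0 0;.238 -.081 0 0 0 0;.238 -.081 0 0 0 0;.238 -.081 0 0 0 0;.238 -.081 0 0 0 0;.12 -.04 0 0 0 0;0 0 0 0 0 0'; python3 -m creep '.175 -.0035 0 0 0 0;.175 -.0035 0 0 0 0;.175 -.0035 0 0 0 0;.175 -.0035 0 0 0 0;.175 -.0035 0 0 0 0;.175 -.0035 0 0 0 0;.175 -.0035 0 0 0 0;.125 -.0035 0 0 0 0;0 0 0 0 0 0'
```

```text
clock: 6.45
eef_pos: [545.7, 167.4, 3.6]
eef_rot: [-3.141, -0.001, -0.0]
wrist_force: [-0.1, -0.3, 6.3]
finger_gap: 0.6
finger_force: 3.3
clock: 7.58
eef_pos: [599.6, 168.5, 3.6]
eef_rot: [-3.141, -0.001, -0.0]
wrist_force: [-1.4, 0.6, 6.4]
finger_gap: 0.6
finger_force: 3.3
```

```bash
python3 -m creep '.05 0 0 0 0 0;0 0 0 0 0 0'; python3 -m creep '.05 0 0 0 0 0;0 0 0 0 0 0';python3 -m creep '.05 0 0 0 0 0;0 0 0 0 0 0'|grep -A3 eef_pos;
```

```text
clock: 7.82
eef_pos: [601.2, 168.5, 3.5]
eef_rot: [-3.142, -0.0, -0.0]
wrist_force: [-1.4, -0.9, 6.3]
finger_gap: 0.8
finger_force: 3.4
clock: 8.07
eef_pos: [603.1, 168.5, 3.5]
eef_rot: [-3.142, 0.0, 0.0]
wrist_force: [-2.3, -0.6, 8.1]
finger_gap: 0.6
finger_force: 3.5
eef_pos: [604.8, 168.5, 3.4]
eef_rot: [3.142, 0.001, 0.0]
wrist_force: [-5.3, -0.9, 6.7]
finger_gap: 0.0
```

```bash
python3 -m creep '.05 0 0 0 0 0;0 0 0 0 0 0;0 0 -.4 0 0 0;0 0 -.9 0 0 0;-.2 -.2 -.9 0 0 0;-.7 -.25 -.2 0 0 0;-.9 -.25 0 0 0 0;-.6 -.2 0 0 0 0;0 0 0 0 0 0;0 0 0 0 0 0'
python3 - <<'E'
from h import *
c=grab('wrist','w2');print(coasters(c));print(manip.read_state()['eef_pos'].round(1))
E
```

```text
clock: 9.57
eef_pos: [511.9, 204.3, 99.8]
eef_rot: [-3.141, -0.001, -0.0]
wrist_force: [1.1, 0.2, 0.4]
finger_gap: 0.5
finger_force: 0.0
[(622.3, 13.7, 30.2, 7.0, np.int32(668)), (622.5, 127.6, 28.6, 8.2, np.int32(325)), (615.7, 323.3, 29.4, 8.8, np.int32(337)), (602.5, 168.1, 42.0, 5.3, np.int32(6112)), (473.4, 39.1, 43.0, 5.3, np.int32(3808)), (464.6, 254.2, 36.6, 5.3, np.int32(2227))]
[511.9 204.2  99.5]
```

```bash
python3 - <<'E'
from h import *
from scipy.optimize import least_squares
c=ld('w2');W=cloud(c);hsv=cv2.cvtColor(c['color'],cv2.COLOR_RGB2HSV)
m=(hsv[...,0]>8)&(hsv[...,0]<22)&(hsv[...,1]>70)&(W[...,2]>-6)&(W[...,2]<13)&(W[...,0]>380)&(W[...,0]<540)&(W[...,1]>180)&(W[...,1]<320)
p=W[m][:,:2];print(p.min(0),p.max(0),len(p))
e=[p[abs(p[:,1]-y)<1.5] [:,0].max() for y in range(215,290,3) if (abs(p[:,1]-y)<1.5).sum()>3];ys=[y for y in range(215,290,3) if (abs(p[:,1]-y)<1.5).sum()>3]
e=np.c_[e,ys];print(least_squares(lambda q:np.hypot(*(e-q).T)-42.,(449,244),loss='soft_l1').x)
E
```

```text
[437.07897528 184.94293555] [522.4169797  285.79779417] 1911
[451.03941957 241.84944142]
```

```bash
python3 -m creep '-.524 -.332 .7 0 0 0;-.524 -.332 .7 0 0 0;-.524 -.332 .7 0 0 0;0 0 .1 0 0 0;0 0 .1 0 0 0;0 0 .03 0 0 0;0 0 .03 0 0 0;0 0 .025 0 0 0;0 0 .02 0 0 0;0 0 0 0 0 0'
```

```text
clock: 10.88
eef_pos: [448.8, 244.2, 3.5]
eef_rot: [-3.142, -0.001, -0.0]
wrist_force: [1.3, -4.1, 6.4]
finger_gap: 0.8
finger_force: 3.3
```

```bash
python3 -m creep '.12 -.0375 .005 0 0 0;.24 -.075 0 0 0 0;.24 -.075 0 0 0 0;.24 -.075 0 0 0 0;.24 -.075 0 0 0 0;.24 -.075 0 0 0 0;.24 -.075 0 0 0 0;.24 -.075 0 0 0 0;.24 -.075 0 0 0 0;.24 -.075 0 0 0 0;.12 -.0375 0 0 0 0;0 0 0 0 0 0'; python3 -m creep '.175 -.0035 0 0 0 0;.175 -.0035 0 0 0 0;.175 -.0035 0 0 0 0;.175 -.0035 0 0 0 0;.175 -.0035 0 0 0 0;.175 -.0035 0 0 0 0;.175 -.0035 0 0 0 0;.1 -.0035 0 0 0 0;.05 0 0 0 0 0;.05 0 0 0 0 0;.05 0 0 0 0 0;0 0 0 0 0 0'
```

```text
clock: 12.38
eef_pos: [544.8, 274.6, 3.4]
eef_rot: [-3.141, -0.001, -0.0]
wrist_force: [0.1, -1.0, 7.0]
finger_gap: 0.4
finger_force: 3.6
clock: 13.88
eef_pos: [603.0, 275.7, 3.3]
eef_rot: [-3.141, 0.001, 0.0]
wrist_force: [-4.8, -0.6, 8.0]
finger_gap: 0.1
finger_force: 3.9
```

```bash
python3 -m creep '.05 0 0 0 0 0;0 0 0 0 0 0;0 0 -.4 0 0 0;0 0 -.9 0 0 0;0 .2 -.9 0 0 0;-.35 .8 -.2 0 0 0;-.35 .9 0 0 0 0;-.35 .9 0 0 0 0;-.35 .9 0 0 0 0;-.35 .7 0 0 0 0;0 0 0 0 0 0;0 0 0 0 0 0'
python3 - <<'E'
from h import *
c=grab('wrist','w3');print(coasters(c));print(manip.read_state()['eef_pos'].round(1))
E
```

```text
clock: 15.38
eef_pos: [535.7, 99.9, 99.4]
eef_rot: [-3.141, -0.001, -0.0]
wrist_force: [-0.2, 0.8, -0.3]
finger_gap: 0.3
finger_force: 0.0
[(617.6, 219.8, 29.5, 8.2, np.int32(344)), (615.7, 325.8, 28.9, 7.6, np.int32(640)), (602.9, 168.2, 41.8, 5.3, np.int32(6741)), (600.7, 276.9, 43.4, 5.3, np.int32(4465)), (477.2, 38.5, 41.5, 5.3, np.int32(3249))]
[535.7 100.1  99.2]
```

```bash
python3 -m creep '-.51 .508 .7 0 0 0;-.51 .508 .7 0 0 0;-.51 .508 .7 0 0 0;0 0 .1 0 0 0;0 0 .1 0 0 0;0 0 .03 0 0 0;0 0 .03 0 0 0;0 0 .02 0 0 0;0 0 .02 0 0 0;0 0 0 0 0 0'
```

```text
clock: 16.68
eef_pos: [474.7, 38.7, 3.4]
eef_rot: [-3.141, -0.002, -0.0]
wrist_force: [0.6, 2.6, 7.0]
finger_gap: 0.2
finger_force: 3.6
```

```bash
python3 -m creep '.11 -.034 0 0 0 0;.22 -.067 0 0 0 0;.22 -.067 0 0 0 0;.22 -.067 0 0 0 0;.22 -.067 0 0 0 0;.22 -.067 0 0 0 0;.22 -.067 0 0 0 0;.22 -.067 0 0 0 0;.11 -.034 0 0 0 0;0 0 0 0 0 0'; python3 -m creep '.175 -.0035 0 0 0 0;.175 -.0035 0 0 0 0;.175 -.0035 0 0 0 0;.175 -.0035 0 0 0 0;.175 -.0035 0 0 0 0;.175 -.0035 0 0 0 0;.175 -.0035 0 0 0 0;.1 -.0035 0 0 0 0;.1 0 0 0 0 0;.05 0 0 0 0 0;.05 0 0 0 0 0;.05 0 0 0 0 0;0 0 0 0 0 0'
```

```text
clock: 17.92
eef_pos: [545.0, 60.0, 3.3]
eef_rot: [3.142, -0.001, 0.0]
wrist_force: [-0.6, 0.7, 7.1]
finger_gap: 0.4
finger_force: 3.8
clock: 19.55
eef_pos: [607.3, 61.0, 3.2]
eef_rot: [3.141, 0.001, 0.0]
wrist_force: [-4.8, -1.1, 9.0]
finger_gap: 0.4
finger_force: 4.0
```

```bash
python3 -m creep '.04 0 0 0 0 0;0 0 0 0 0 0;0 0 -.4 0 0 0;0 0 -.9 0 0 0;0 0 -.95 0 0 0;-.6 .4 -.95 0 0 0;-.8 .65 -.95 0 0 0;-.8 .7 -.6 0 0 0;-.8 .7 -.2 0 0 0;-.7 .6 0 0 0 0;0 0 0 0 0 0;0 0 0 0 0 0'
python3 - <<'E'
from h import *
c=grab('wrist','w4');print([q for q in coasters(c) if q[2]>38]);print(manip.read_state()['eef_pos'].round(1))
W=cloud(c);hsv=cv2.cvtColor(c['color'],cv2.COLOR_RGB2HSV)
m=(hsv[...,0]<22)&(hsv[...,1]>70)&(W[...,2]>100)&(W[...,2]<140)
k,l,st,ce=cv2.connectedComponentsWithStats(m.astype(np.uint8))
for i in range(1,k):
    if st[i,4]>40: print(st[i,4],ce[i].round(),np.median(W[l==i],0).round(1))
cv2.imwrite('pics/w4o.png',ortho(c,380,730,-400,0,1.5,300))
E
```

```text
clock: 21.05
eef_pos: [461.5, -60.8, 201.4]
eef_rot: [3.141, -0.001, -0.0]
wrist_force: [0.1, -0.0, -0.9]
finger_gap: 0.6
finger_force: 0.0
[(610.8, 177.6, 55.1, 5.4, np.int32(4143)), (607.9, 278.6, 49.7, 5.2, np.int32(3626)), (611.3, 67.3, 49.9, 5.3, np.int32(3931))]
[461.6 -60.5 201.1]
605 [353. 232.] [441.7 -94.  130.9]
```

View pics/w4.png

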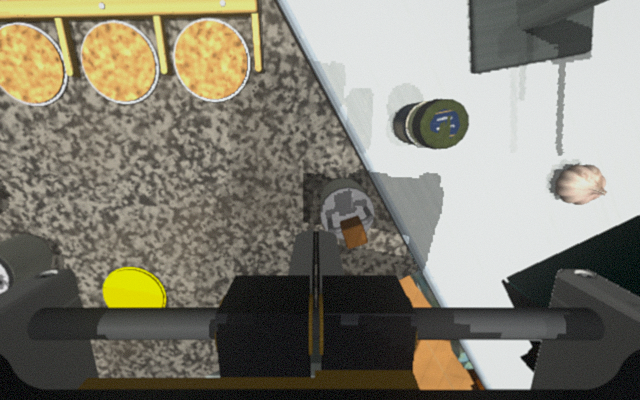

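View pics/w4o.png

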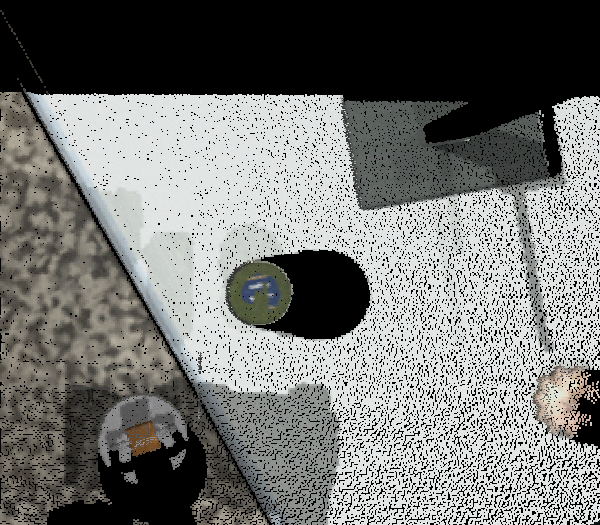

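The wrist view shows the three coasters in the rack at (32,62), (120,60) and (212,60), the nearest caddy's knob at (353,232), the jar at (433,123) and the garlic at (582,184). The stand's foot is at (530,40), with the hook out of frame on the right.

```bash
cat >> h.py <<'E'
def knobs(c,zlo=122):
    W=cloud(c);hsv=cv2.cvtColor(c['color'],cv2.COLOR_RGB2HSV);s=manip.read_state()['eef_pos']
    m=(hsv[...,0]<22)&(hsv[...,1]>70)&(W[...,2]>zlo)&(W[...,2]<zlo+18)
    k,l,st,ce=cv2.connectedComponentsWithStats(m.astype(np.uint8));o=[]
    for i in range(1,k):
        if st[i,4]<60: continue
        p=W[l==i];t=np.percentile(p[:,2],75);p=p[p[:,2]>t-3]
        r=cv2.minAreaRect(p[:,:2].astype(np.float32));o.append((np.round(r[0],1),np.round(r[1],1),round((r[2]+45)%90-45,1),round(float(t),1),st[i,4]))
    return o
E
python3 -m creep '0 .5 0 0 0 0;.1 .9 0 0 0 0;.1 .9 0 0 0 0;0 .9 0 0 0 0;0 .3 0 0 0 0;0 0 0 0 0 0;0 0 0 0 0 0'
python3 - <<'E'
from h import *
c=grab('wrist','w5');print(knobs(ld('w4')));print(knobs(c))
cv2.imwrite('pics/w5o.png',ortho(c,420,720,-450,-150,1.8,300))
E
```

```text
clock: 21.98
eef_pos: [469.2, -199.9, 200.7]
eef_rot: [-3.141, 0.0, 0.001]
wrist_force: [0.4, 0.4, -0.0]
finger_gap: 0.2
finger_force: 0.0
[(array([438.2, -94.8]), array([20.2, 19.7]), 18.3, 131.6, np.int32(508))]
[(array([438.4, -95.5]), array([19.9, 20.5]), 19.4, 131.5, np.int32(560)), (array([ 277.3, -410.9]), array([21.9, 15.6]), 1.4, 123.2, np.int32(103))]
```

View pics/w5.png

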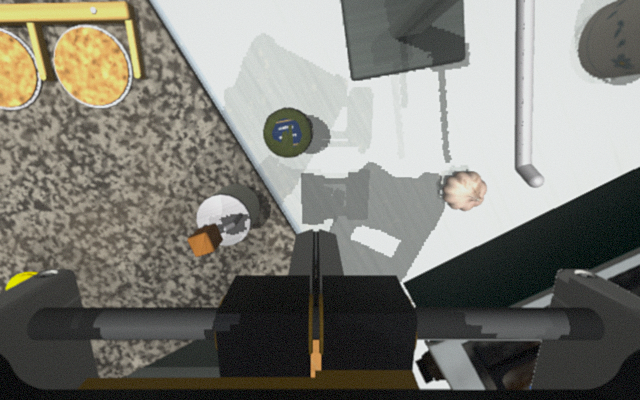

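View pics/w5o.png

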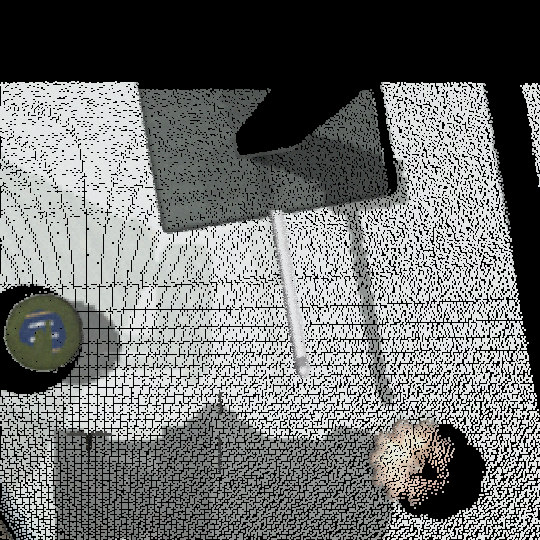

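The wrist view shows the hook arm from (520,10) to its upturned tip at (537,178). The jar is at (288,132), the garlic at (465,188) and the caddy's knob at (205,240).

```bash
python3 - <<'E'
from h import *
c=ld('w5');W=cloud(c)
m=(W[...,2]>150)&(W[...,2]<240)&(W[...,0]>480)&(W[...,0]<640)&(W[...,1]>-370)&(W[...,1]<-250)
P=W[m];print(len(P),P.min(0).round(),P.max(0).round())
for x in range(505,605,6):
    q=P[abs(P[:,0]-x)<3]
    if len(q)>3: print(x,len(q),'y',np.percentile(q[:,1],[5,50,95]).round(1),'z',np.percentile(q[:,2],[10,50,90]).round(1))
vx=cv2.fitLine(P[(P[:,0]>530)][:,:2].astype(np.float32),cv2.DIST_HUBER,0,.01,.01).ravel();print(vx, np.arctan2(vx[1],vx[0]))
s=ld('scene0');side=ld('side0')
for n,q in(('scene',s),('side',side)):
    W=cloud(q);m=(W[...,2]>185)&(W[...,2]<300)&(W[...,0]>480)&(W[...,0]<750)&(W[...,1]>-400)&(W[...,1]<-220)
    P=W[m];print(n,len(P))
    for z in range(190,280,8):
        p=P[abs(P[:,2]-z)<4]
        if len(p)>2: print(z,len(p),np.percentile(p,[5,50,95],0).round()[:,:2].tolist())
E
```

```text
3504 [ 511. -323.  206.] [ 604. -299.  225.]
511 83 y [-320.4 -317.  -315.1] z [218.9 221.3 222.9]
517 299 y [-320.6 -316.1 -314. ] z [212.5 219.  222.9]
523 208 y [-319.6 -315.4 -312.9] z [209.6 212.8 215.3]
529 196 y [-318.5 -314.2 -311.8] z [209.4 212.6 213.7]
535 208 y [-318.  -313.3 -310.9] z [209.6 212.5 213.8]
541 225 y [-316.7 -312.5 -309.8] z [209.7 212.5 213.7]
547 208 y [-315.6 -311.1 -308.9] z [209.5 212.3 213.7]
553 224 y [-314.3 -310.1 -308. ] z [209.3 212.3 213.7]
559 213 y [-313.3 -309.3 -307. ] z [209.6 212.5 213.7]
565 228 y [-312.8 -308.3 -306.3] z [209.2 212.4 213.8]
571 226 y [-311.7 -307.5 -305.2] z [209.8 212.4 213.8]
577 230 y [-310.5 -306.3 -304.2] z [210.1 212.4 213.6]
583 228 y [-309.2 -305.1 -302.9] z [210.  212.6 213.9]
589 246 y [-308.5 -304.4 -302.1] z [209.8 212.3 213.4]
595 253 y [-307.6 -303.4 -301. ] z [209.5 212.4 213.6]
601 228 y [-306.2 -302.2 -299.9] z [209.7 212.1 213.6]
[ 9.8612785e-01  1.6598740e-01  5.6820172e+02 -3.0774838e+02] 0.16675922
scene 495
190 9 [[632.0, -314.0], [637.0, -313.0], [646.0, -294.0]]
198 12 [[621.0, -315.0], [634.0, -3
[... 507 characters left out ...]
0.0, -318.0], [631.0, -299.0], [644.0, -281.0]]
side 183
190 7 [[636.0, -301.0], [638.0, -287.0], [648.0, -279.0]]
198 11 [[626.0, -298.0], [637.0, -282.0], [646.0, -275.0]]
206 41 [[527.0, -317.0], [586.0, -305.0], [641.0, -280.0]]
214 37 [[520.0, -314.0], [605.0, -299.0], [643.0, -277.0]]
222 16 [[514.0, -309.0], [635.0, -287.0], [647.0, -276.0]]
230 10 [[636.0, -308.0], [639.0, -286.0], [647.0, -276.0]]
238 8 [[630.0, -302.0], [639.0, -290.0], [646.0, -280.0]]
246 8 [[628.0, -296.0], [640.0, -281.0], [647.0, -273.0]]
254 9 [[624.0, -296.0], [634.0, -280.0], [646.0, -271.0]]
262 31 [[623.0, -315.0], [633.0, -290.0], [647.0, -270.0]]
270 3 [[625.0, -301.0], [627.0, -293.0], [634.0, -276.0]]
```

```bash
python3 -m creep '-.258 -.873 0 0 0 0;-.258 -.873 0 0 0 0;-.258 -.873 0 0 0 0;0 0 0 0 0 -.0523;0 0 0 0 0 -.0523;0 0 .8 0 0 0;0 0 .8 0 0 0;0 0 .5 0 0 0;0 0 .2 0 0 0;0 0 0 0 0 0;0 0 0 0 0 0' .45 25
```

```text
clock: 23.4
eef_pos: [438.5, -96.2, 109.6]
eef_rot: [3.141, -0.001, 0.329]
wrist_force: [-0.0, -0.3, -0.1]
finger_gap: 51.9
finger_force: 0.0
```

```bash
python3 -m creep '0 0 0 0 0 0;0 0 0 0 0 0;0 0 0 0 0 0;0 0 0 0 0 0;0 0 0 0 0 0' 1 25; python3 -m creep '0 0 -.2 0 0 0;0 0 -.3 0 0 0;0 0 -.3 0 0 0;0 0 -.2 0 0 0;0 0 0 0 0 0;0 0 0 0 0 0;0 0 0 0 0 0'
```

```text
clock: 24.02
eef_pos: [438.1, -96.2, 108.8]
eef_rot: [-3.142, -0.0, 0.329]
wrist_force: [-0.5, 0.7, 0.3]
finger_gap: 19.9
finger_force: 25.0
clock: 24.9
eef_pos: [437.9, -96.2, 148.4]
eef_rot: [-3.141, 0.001, 0.329]
wrist_force: [0.2, -0.5, -1.2]
finger_gap: 19.7
finger_force: 25.0
```

```bash
python3 -m creep '0 0 .3 0 0 0;0 0 .3 0 0 0;0 0 .2 0 0 0;0 0 .1 0 0 0;0 0 .08 0 0 0;0 0 0 0 0 0' | grep -E 'pos|force'; python3 -m creep '0 0 0 0 0 0;0 0 0 0 0 0;0 0 0 0 0 0;0 0 -.6 0 0 0;0 0 -.9 0 0 .0523;0 0 -.9 0 0 .0523;0 0 0 0 0 0' .45
python3 -m creep '0 -.5 0 0 0 0;-.08 -.9 0 0 0 0;-.08 -.9 0 0 0 0;-.08 -.9 0 0 0 0;-.08 -.9 0 0 0 0;-.08 -.9 0 0 0 0;-.08 -.9 0 0 0 0;-.08 -.9 0 0 0 0;-.08 -.9 0 0 0 0;-.08 -.9 0 0 0 0;-.08 -.9 0 0 0 0;-.08 -.9 0 0 0 0;0 -.3 0 0 0 0;0 0 0 0 0 0;0 0 0 0 0 0'
python3 - <<'E'
from h import *
c=grab('wrist','w6')
for k in knobs(c): print(k)
E
```

```text
eef_pos: [438.1, -96.2, 109.5]
wrist_force: [0.4, 0.2, -1.1]
finger_force: 25.0
clock: 26.52
eef_pos: [439.0, -96.5, 207.9]
eef_rot: [3.14, -0.004, -0.001]
wrist_force: [0.4, 0.3, -0.2]
finger_gap: 51.4
finger_force: 0.0
clock: 28.4
eef_pos: [403.1, 330.9, 205.4]
eef_rot: [3.141, 0.0, -0.0]
wrist_force: [-0.6, -1.2, -0.3]
finger_gap: 51.9
finger_force: 0.0
(array([527.4, 422.3]), array([20.2, 19.8]), -30.1, 131.6, np.int32(763))
(array([450.9, 384.7]), array([19.4, 19.8]), 5.3, 131.7, np.int32(561))
(array([361.8, 333.6]), array([20. , 20.1]), -19.5, 131.5, np.int32(488))
```

View pics/w6.png

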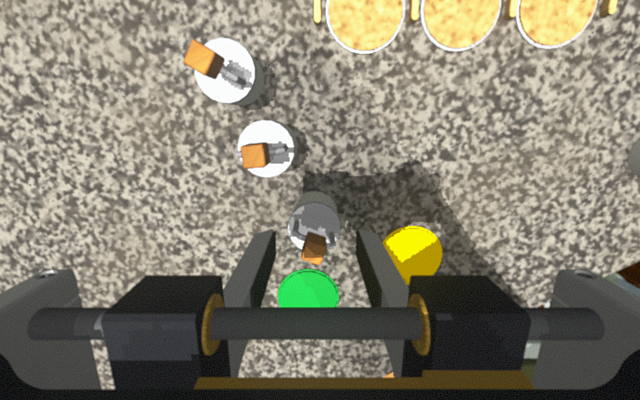

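The wrist view shows caddy knobs at (203,57), (255,155) and (314,247). The eye wires run roughly across the image, so the yaws are -30°, +5° and -19.5°.

```bash
python3 -m creep '-.5 -.03 0 0 0 0;-.53 -.03 0 0 0 0;0 0 .3 0 0 .0542;0 0 .8 0 0 .0542;0 0 .8 0 0 0;0 0 .3 0 0 0;0 0 .2 0 0 0;0 0 0 0 0 0;0 0 0 0 0 0' .45; python3 -m creep '0 0 0 0 0 0;0 0 0 0 0 0;0 0 0 0 0 0;0 0 0 0 0 0;0 0 -.2 0 0 0;0 0 -.3 0 0 0;0 0 0 0 0 0;0 0 0 0 0 0;0 0 0 0 0 0' 1 25
```

```text
clock: 29.58
eef_pos: [365.6, 329.8, 110.3]
eef_rot: [-3.136, 0.006, -0.332]
wrist_force: [0.6, 0.6, -0.4]
finger_gap: 51.8
finger_force: 0.0
clock: 30.7
eef_pos: [365.2, 329.3, 129.2]
eef_rot: [-3.138, 0.007, -0.332]
wrist_force: [0.5, 0.5, -2.3]
finger_gap: 19.8
finger_force: 25.0
```

```bash
python3 -m creep '0 0 .2 0 0 0;0 0 .15 0 0 0;0 0 .1 0 0 0;0 0 .04 0 0 0;0 0 0 0 0 0' | grep -E 'pos|force'; python3 -m creep '0 0 0 0 0 0;0 0 0 0 0 0;0 0 0 0 0 0;0 0 -.4 0 0 0;0 0 -.6 0 0 0;0 0 0 0 0 -.045;0 0 0 0 0 -.045;0 0 0 0 0 -.045;0 0 0 0 0 0;0 0 0 0 0 0' .45
```

```text
eef_pos: [365.2, 329.6, 109.9]
wrist_force: [0.8, -0.7, -1.6]
finger_force: 25.0
clock: 32.58
eef_pos: [365.5, 329.4, 150.5]
eef_rot: [-3.135, 0.004, 0.089]
wrist_force: [0.9, -0.5, -0.3]
finger_gap: 51.9
finger_force: 0.0
```

```bash
python3 -m creep '.7 -.37 0 0 0 0;.8 -.42 0 0 0 0;.75 -.4 0 0 0 0;0 0 0 0 0 0;0 0 .5 0 0 0;0 0 .4 0 0 0;0 0 .14 0 0 0;0 0 0 0 0 0;0 0 0 0 0 0' .45; python3 -m creep '0 0 0 0 0 0;0 0 0 0 0 0;0 0 0 0 0 0;0 0 0 0 0 0;0 0 -.2 0 0 0;0 0 -.3 0 0 0;0 0 0 0 0 0;0 0 0 0 0 0;0 0 0 0 0 0' 1 30
```

```text
clock: 33.7
eef_pos: [450.7, 385.4, 109.0]
eef_rot: [-3.134, 0.003, 0.092]
wrist_force: [-0.7, 0.5, 0.5]
finger_gap: 51.7
finger_force: 0.0
clock: 34.83
eef_pos: [450.4, 385.0, 127.9]
eef_rot: [-3.135, 0.005, 0.092]
wrist_force: [-0.5, -0.5, -6.5]
finger_gap: 19.9
finger_force: 29.9
```

```bash
python3 -m creep '0 0 -.5 0 0 -.012;0 0 -.9 0 0 -.012;0 0 -.9 0 0 0;0 0 -.9 0 0 0;0 0 -.35 0 0 0;0 0 0 0 0 0;-.08 .4 0 0 0 0;-.147 .8 0 0 0 0;-.147 .8 0 0 0 0;-.147 .8 0 0 0 0;-.147 .8 0 0 0 0;-.147 .8 0 0 0 0;-.147 .8 0 0 0 0;-.147 .8 0 0 0 0;-.147 .8 0 0 0 0;-.147 .8 0 0 0 0;-.147 .8 0 0 0 0;-.147 .8 0 0 0 0' 1 30
python3 -m creep '-.147 .8 0 0 0 0;-.147 .8 0 0 0 0;-.147 .8 0 0 0 0;-.147 .8 0 0 0 0;-.147 .8 0 0 0 0;-.147 .8 0 0 0 0;-.147 .8 0 0 0 0;-.147 .8 0 0 0 0;-.147 .8 0 0 0 0;-.1 .6 0 0 0 0;-.1 .4 0 0 0 0;0 0 0 0 0 0;0 0 0 0 0 0'
```

```text
clock: 37.08
eef_pos: [444.7, 8.5, 266.6]
eef_rot: [-3.134, 0.006, 0.167]
wrist_force: [0.3, 0.5, -6.5]
finger_gap: 19.6
finger_force: 30.0
clock: 38.7
eef_pos: [440.2, -322.9, 265.5]
eef_rot: [-3.134, 0.004, 0.168]
wrist_force: [0.0, 0.0, -5.6]
finger_gap: 19.6
finger_force: 30.0
```

```bash
python3 -m creep '-.03 .19 .3 0 0 0;0 0 .3 0 0 0;0 0 0 0 0 0;.3 0 0 0 0 0;.4 0 0 0 0 0;.4 0 0 0 0 0;.17 0 0 0 0 0;0 0 0 0 0 0;0 0 0 0 0 0'
python3 - <<'E'
from h import *
a=grab('scene','s7')['color'][230:330,330:470];b=grab('side','d7')['color'][120:220,270:410];w=grab('wrist','w7')
im=np.hstack([cv2.resize(q,None,fx=4,fy=4,interpolation=cv2.INTER_CUBIC)[:, :400+0] if 0 else cv2.resize(q,(400,286),interpolation=cv2.INTER_CUBIC) for q in (a,b)])
cv2.imwrite('pics/v7.png',im[:,:,::-1])
cv2.imwrite('pics/w7c.png',cv2.resize(w['color'][60:330,120:520],(800,540))[:,:,::-1])
E
```

```text
clock: 39.83
eef_pos: [490.2, -322.6, 241.6]
eef_rot: [-3.134, 0.004, 0.168]
wrist_force: [-0.5, -0.0, -6.6]
finger_gap: 19.6
finger_force: 30.0
```

View pics/w7c.png

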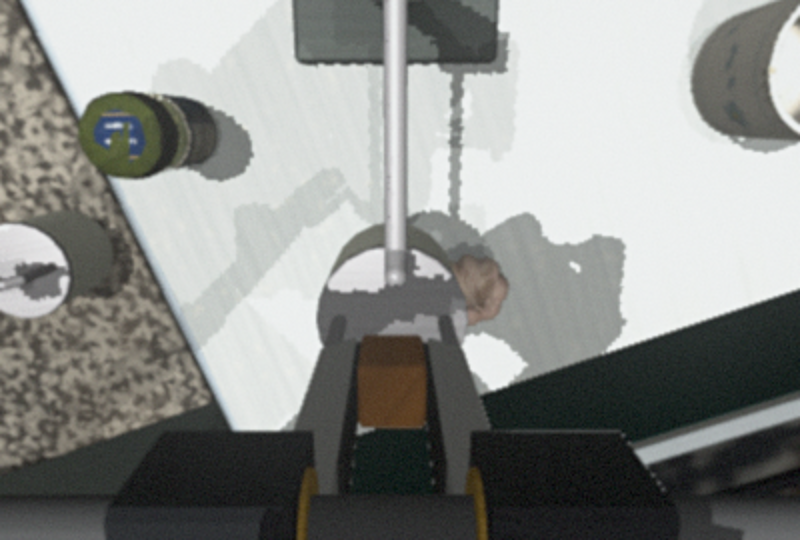

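View pics/v7.png

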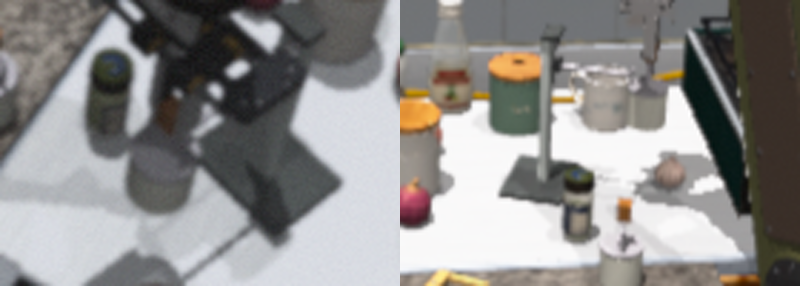

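The close-up shows the hook arm's tip at (395,270), in line with the held knob at (392,380). The lid is below the arm.

```bash
python3 - <<'E'
from h import *
c=ld('w7');W=cloud(c);R=np.array([[np.cos(.167),np.sin(.167)],[-np.sin(.167),np.cos(.167)]])
for n,(z0,z1) in {'lid':(180,203),'arm':(206,226),'bar':(226,238)}.items():
    m=(W[...,2]>z0)&(W[...,2]<z1)&(W[...,0]>450)&(W[...,0]<600)&(abs(W[...,1]+318)<40)
    P=W[m];print(n,len(P),np.percentile(P[:,2],[5,25,50,75,95]).round(1)); L=(P[:,:2]-[490.2,-322.6])@R.T
    print('   along/lat',np.percentile(L,[3,50,97],0).round(1).tolist())
m=(W[...,2]>206)&(W[...,2]<216)&(W[...,0]>525)&(W[...,0]<600)&(abs(W[...,1]+310)<20);P=W[m];L=(P[:,:2]-[490.2,-322.6])@R.T
print('shaft lat',np.percentile(L[:,1],[5,50,95]),'tip',)
E
```

```text
lid 2637 [194.8 196.4 197.  197.6 198.3]
   along/lat [[-5.4, -26.1], [9.7, 2.2], [28.2, 28.1]]
arm 1735 [210.1 211.9 212.8 213.7 221.9]
   along/lat [[2.4, -18.4], [65.7, -0.2], [108.6, 20.2]]
bar 26 [226.1 227.  227.5 228.7 230.2]
   along/lat [[1.8, -22.3], [2.8, -8.6], [5.1, 24.0]]
shaft lat [-4.09052705 -0.17109957  3.21303792] tip
```

```bash
python3 -m creep '.12 0 0 0 0 0;.15 0 0 0 0 0;.15 0 0 0 0 0;.15 0 0 0 0 0;.15 0 0 0 0 0;.15 0 0 0 0 0;.15 0 0 0 0 0;.15 0 0 0 0 0;.05 0 0 0 0 0;0 0 0 0 0 0;0 0 0 0 0 0'; python3 -m creep '0 0 .1 0 0 0;0 0 .15 0 0 0;0 0 .15 0 0 0;0 0 .1 0 0 0;0 0 0 0 0 0;0 0 0 0 0 0'
```

```text
clock: 41.35
eef_pos: [538.4, -314.5, 241.4]
eef_rot: [-3.135, 0.004, 0.168]
wrist_force: [0.0, -0.8, -6.3]
finger_gap: 20.1
finger_force: 30.0
clock: 42.1
eef_pos: [538.5, -314.3, 221.6]
eef_rot: [-3.135, 0.003, 0.168]
wrist_force: [-0.7, -0.3, -5.4]
finger_gap: 19.9
finger_force: 30.0
```

```bash
python3 -m creep '0 0 .1 0 0 0;0 0 .1 0 0 0;0 0 .1 0 0 0;0 0 .1 0 0 0;0 0 .1 0 0 0;0 0 0 0 0 0;0 0 0 0 0 0;0 0 0 0 0 0'; python3 -m creep '0 0 .05 0 0 0;0 0 .05 0 0 0;0 0 0 0 0 0;0 0 0 0 0 0'
```

```text
clock: 43.1
eef_pos: [538.4, -314.2, 201.6]
eef_rot: [-3.135, 0.003, 0.168]
wrist_force: [0.9, -1.8, -1.9]
finger_gap: 19.6
finger_force: 30.0
clock: 43.6
eef_pos: [538.4, -314.2, 197.5]
eef_rot: [-3.135, 0.004, 0.168]
wrist_force: [2.2, -2.2, 0.4]
finger_gap: 19.8
finger_force: 30.0
```

```bash
python3 -m creep '0 0 0 0 0 0;0 0 0 0 0 0;0 0 0 0 0 0;0 0 -.1 0 0 0;0 0 -.2 0 0 0;0 0 -.4 0 0 0;0 0 -.6 0 0 0;-.2 0 -.6 0 0 0;-.8 0 0 0 0 0;-.8 0 0 0 0 0;-.5 -.2 0 0 0 0;0 0 0 0 0 0;0 0 0 0 0 0' .55
python3 - <<'E'
from h import *
w=grab('wrist','w8');W=cloud(w)
for k in knobs(w,95)+knobs(w,150)+knobs(w,168)+knobs(w,200): print(k)
m=(W[...,2]>170)&(W[...,2]<226)&(W[...,0]>550)&(W[...,0]<600)&(abs(W[...,1]+308)<12);print('arm z',np.nanpercentile(W[m][:,2],[50,90]))
E
```

```text
clock: 45.22
eef_pos: [447.3, -322.2, 274.4]
eef_rot: [-3.135, 0.003, 0.168]
wrist_force: [0.1, 0.5, -0.5]
finger_gap: 42.1
finger_force: 0.0
arm z [186.56894286 187.70932665]
```

```bash
python3 -m creep '0 0 0 0 0 -.0255;0 0 0 0 0 -.0255;.268 -.904 .1 0 0 0;.268 -.904 .3 0 0 0;.268 -.904 .3 0 0 0;.268 -.904 .3 0 0 0;.268 -.904 .3 0 0 0;.268 -.904 .2 0 0 0;0 0 .8 0 0 0;0 0 .8 0 0 0;0 0 .6 0 0 0;0 0 .3 0 0 0;0 0 .13 0 0 0;0 0 0 0 0 0;0 0 0 0 0 0' .45
```

```text
clock: 47.15
eef_pos: [437.3, -95.0, 110.8]
eef_rot: [-3.135, 0.002, 0.328]
wrist_force: [0.3, -0.2, -0.1]
finger_gap: 51.5
finger_force: 0.0
```

```bash
python3 -m creep '0 0 0 0 0 0;0 0 0 0 0 0;0 0 0 0 0 0;0 0 0 0 0 0;0 0 -.3 0 0 0;0 0 -.8 0 0 0;0 0 -.8 0 0 0;0 0 -.6 0 0 0;0 0 0 0 0 0;0 0 0 0 0 0' 1 25
cat >> h.py <<'E'
def home(c):
    W=cloud(c);hsv=cv2.cvtColor(c['color'],cv2.COLOR_RGB2HSV)
    m=(hsv[...,0]>8)&(hsv[...,0]<21)&(hsv[...,1]>70)&(W[...,2]>2)&(W[...,2]<8)&(W[...,0]>540)&(W[...,0]<646)
    m=cv2.morphologyEx(m.astype(np.uint8),cv2.MORPH_CLOSE,np.ones((3,3)));m=cv2.morphologyEx(m,cv2.MORPH_OPEN,cv2.getStructuringElement(cv2.MORPH_ELLIPSE,(21,21)))
    k,l,st,ce=cv2.connectedComponentsWithStats(m)
    for i in range(1,k):
        p=W[l==i];p=p[np.isfinite(p[:,0])]
        if len(p)>1500:
            (x,y),r=cv2.minEnclosingCircle(p[:,:2].astype(np.float32));print(round(x,1),round(y,1),round(r,1),'mean',p[:,:2].mean(0).round(1),len(p))
E
python3 - <<'E'
from h import *
for t in('w3','w4','w6'): print(t);home(ld(t))
E
```

```text
clock: 48.4
eef_pos: [437.0, -95.4, 209.3]
eef_rot: [-3.133, 0.003, 0.328]
wrist_force: [0.5, 0.3, -1.7]
finger_gap: 19.8
finger_force: 25.0
w3
597.8 165.0 41.0 mean [593.7 159.3] 2845
w4
w6
```

```bash
python3 -m creep '0 0 0 0 0 .0492;0 0 0 0 0 .0492;.43 -.774 0 0 0 0;.43 -.774 0 0 0 0;.43 -.774 .1 0 0 0;.43 -.774 .2 0 0 0;.43 -.774 .2 0 0 0;0 0 0 0 0 0;0 0 0 0 0 0'
cat >> h.py <<'E'
def home2(c):
    K=np.array(c['camera_matrix'],float);T=np.array(c['T']);s=2
    xs=660-np.arange(0,130,1/s);ys=340-np.arange(0,345,1/s);X,Y=np.meshgrid(xs,ys,indexing='ij')
    P=np.stack([X.ravel(),Y.ravel(),np.full(X.size,5.)],1);R=T[:3,:3].T
    uv,_=cv2.projectPoints(P,cv2.Rodrigues(R)[0],-R@T[:3,3],K,np.array([float(c['k1']),0,0,0]))
    uv=uv.reshape(*X.shape,2).astype(np.float32)
    im=cv2.remap(c['color'],uv[...,0],uv[...,1],cv2.INTER_LINEAR);h=cv2.cvtColor(im,cv2.COLOR_RGB2HSV)
    m=((h[...,0]>7)&(h[...,0]<21)&(h[...,1]>70)).astype(np.float32)
    n=99;g=np.hypot(*np.mgrid[-n:n+1,-n:n+1])/s
    k=(g<42).astype(np.float32)/(np.pi*(42*s)**2)-((g>42.5)&(g<45)).astype(np.float32)*2/(np.pi*(45**2-42.5**2)*s*s)
    r=cv2.filter2D(m,-1,k,borderType=cv2.BORDER_CONSTANT)
    for y in (276,168,61):
        q=np.where(abs(Y-y)<12,r,-9);i=np.unravel_index(q.argmax(),q.shape);print('home',X[i],Y[i],round(float(r[i]),2))
    return im
E
python3 - <<'E'
from h import *
print(manip.read_state()['eef_pos'].round(1),manip.read_state()['eef_rot'].round(3))
for t in('w4','w6'): print(t);home2(ld(t))
c=grab('wrist','w9');home2(c)
E
```

```text
clock: 49.52
eef_pos: [519.9, 60.6, 189.9]
eef_rot: [-3.135, 0.006, 0.019]
wrist_force: [-0.9, 0.1, -1.5]
finger_gap: 19.5
finger_force: 25.0
[519.9  60.6 189.9] [-3.135  0.006  0.019]
w4
home 600.5 274.5 0.52
home 603.0 168.0 0.55
home 605.5 61.0 0.55
w6
home 600.0 276.0 0.05
home 602.5 168.5 0.06
home 604.0 61.5 0.06
home 600.5 275.5 0.46
home 603.0 168.0 0.68
home 605.0 61.5 0.89
```

```bash
python3 -m creep '.5 0 0 0 0 0;.8 0 0 0 0 0;.8 -.018 0 0 0 0;0 0 .3 0 0 0;0 0 .6 0 0 0;0 0 .5 0 0 0;0 0 .3 0 0 0;0 0 .12 0 0 0;0 0 0 0 0 0;0 0 0 0 0 0'; python3 -m creep '0 0 .03 0 0 0;0 0 .02 0 0 0;0 0 0 0 0 0;0 0 0 0 0 0'
```

```text
clock: 50.82
eef_pos: [604.2, 63.7, 118.2]
eef_rot: [-3.135, 0.004, 0.019]
wrist_force: [0.2, 0.2, -1.8]
finger_gap: 19.9
finger_force: 25.0
clock: 51.32
eef_pos: [604.0, 63.7, 115.5]
eef_rot: [-3.135, 0.005, 0.019]
wrist_force: [0.1, 0.4, -1.9]
finger_gap: 19.7
finger_force: 25.0
```

```bash
python3 -m creep '.03 .057 0 0 0 0;0 0 .015 0 0 0;0 0 .015 0 0 0;0 0 0 0 0 0;0 0 0 0 0 0'; python3 -m creep '0 0 .015 0 0 0;0 0 0 0 0 0;0 0 0 0 0 0'
```

```text
clock: 51.95
eef_pos: [605.3, 61.4, 114.4]
eef_rot: [-3.135, 0.004, 0.019]
wrist_force: [0.8, -0.9, 0.9]
finger_gap: 19.6
finger_force: 25.0
clock: 52.32
eef_pos: [605.3, 61.5, 113.8]
eef_rot: [-3.135, 0.004, 0.019]
wrist_force: [0.6, -1.1, 3.5]
finger_gap: 19.9
finger_force: 25.0
```

```bash
python3 -m creep '0 0 0 0 0 0;0 0 0 0 0 0;0 0 0 0 0 0;0 0 -.4 0 0 0;0 0 -.9 0 0 0;0 0 -.9 0 0 0;-.653 -.757 0 0 0 0;-.653 -.757 0 0 0 0;-.653 -.757 0 0 0 0;-.653 -.757 0 0 0 0;-.653 -.757 0 0 0 0;-.653 -.757 0 0 0 0;-.653 -.757 0 0 0 0;-.653 -.757 0 0 0 0;-.653 -.757 0 0 0 0;0 0 0 0 0 0;0 0 0 0 0 .037;0 0 0 0 0 .037;0 0 0 0 0 .037;0 0 0 0 0 0' .45
python3 - <<'E'
from h import *
c=grab('wrist','w10')
for k in knobs(c): print(k)
home2(c)
E
```

```text
clock: 54.82
eef_pos: [366.1, 328.5, 205.2]
eef_rot: [-3.137, 0.006, -0.33]
wrist_force: [0.9, 0.7, -0.1]
finger_gap: 51.3
finger_force: 0.0
(array([527.2, 422.1]), array([20.8, 19.9]), -30.0, 131.5, np.int32(830))
(array([361.7, 333.4]), array([18.7, 19.1]), -18.2, 131.5, np.int32(479))
home 600.0 276.0 0.01
home 604.5 174.5 0.0
home 542.0 67.0 0.0
```

```bash
python3 -m creep '-.144 -.08 .4 0 0 0;0 0 .8 0 0 0;0 0 .7 0 0 0;0 0 .35 0 0 0;0 0 .12 0 0 0;0 0 0 0 0 0;0 0 0 0 0 0' .45;  python3 -m creep '0 0 0 0 0 0;0 0 0 0 0 0;0 0 0 0 0 0;0 0 0 0 0 0;0 0 -.3 0 0 0;0 0 -.8 0 0 0;0 0 -.8 0 0 0;0 0 -.4 0 0 0;0 0 0 0 0 0;0 0 0 0 0 0' 1 25
```

```text
clock: 55.75
eef_pos: [362.4, 332.8, 110.5]
eef_rot: [-3.134, 0.008, -0.326]
wrist_force: [-0.6, 0.3, -0.2]
finger_gap: 51.3
finger_force: 0.0
clock: 57.0
eef_pos: [362.3, 331.5, 200.6]
eef_rot: [-3.137, 0.01, -0.326]
wrist_force: [0.4, -0.9, -2.3]
finger_gap: 19.7
finger_force: 24.9
```

```bash
python3 -m creep '0 0 0 0 0 -.0366;0 0 0 0 0 -.0366;0 0 0 0 0 -.0366;.37 .262 0 0 0 0;.742 .525 0 0 0 0;.742 .525 0 0 0 0;.742 .525 0 0 0 0;.742 .525 0 0 0 0;.742 .525 0 0 0 0;.742 .525 0 0 0 0;.742 .525 0 0 0 0;.37 .262 0 0 0 0;0 0 .8 0 0 0;0 0 .7 0 0 0;0 0 .3 0 0 0;0 0 .15 0 0 0;0 0 0 0 0 0;0 0 0 0 0 0'
```

```text
clock: 59.25
eef_pos: [603.0, 169.0, 121.6]
eef_rot: [-3.132, 0.005, 0.019]
wrist_force: [0.8, -0.5, -1.5]
finger_gap: 19.5
finger_force: 25.0
```

```bash
python3 -m creep '0 .022 .05 0 0 0;0 0 .05 0 0 0;0 0 .03 0 0 0;0 0 .02 0 0 0;0 0 0 0 0 0;0 0 0 0 0 0'; python3 -m creep '0 0 .02 0 0 0;0 0 0 0 0 0;0 0 0 0 0 0'
```

```text
clock: 60.0
eef_pos: [602.6, 168.1, 114.7]
eef_rot: [-3.133, 0.007, 0.019]
wrist_force: [-0.3, 0.1, -0.8]
finger_gap: 20.0
finger_force: 25.0
clock: 60.38
eef_pos: [602.7, 168.2, 114.1]
eef_rot: [-3.133, 0.006, 0.019]
wrist_force: [-0.8, 0.7, 0.9]
finger_gap: 19.8
finger_force: 25.0
```

```bash
python3 -m creep '0 0 0 0 0 0;0 0 0 0 0 0;0 0 0 0 0 0;0 0 -.4 0 0 0;0 0 -.9 0 0 0;0 0 -.9 0 0 0;-.252 -.912 0 0 0 0;-.252 -.912 0 0 0 0;-.252 -.912 0 0 0 0;-.252 -.912 0 0 0 0;-.252 -.912 0 0 0 0;-.252 -.912 0 0 0 0;-.252 -.912 0 0 0 0;0 0 0 0 0 .0432;0 0 0 0 0 .0432;0 0 0 0 0 .0432;0 0 0 0 0 .0432;0 0 0 0 0 0' .45
python3 - <<'E'
from h import *
c=grab('wrist','w11')
for k in knobs(c): print(k)
E
```

```text
clock: 62.62
eef_pos: [548.3, 385.0, 203.2]
eef_rot: [-3.113, 0.041, -0.452]
wrist_force: [-0.9, 0.5, 0.3]
finger_gap: 51.6
finger_force: 0.0
(array([602. , 169.6]), array([19.6, 21.4]), 0.7, 135.9, np.int32(1249))
(array([528.3, 422.7]), array([19.9, 20.2]), -30.4, 131.5, np.int32(491))
```

```bash
python3 -m creep '0 0 0 0 0 0;0 0 0 0 0 0'; python3 - <<'E'
from h import *
from scipy.spatial.transform import Rotation as R
s=manip.read_state();print(s['joints'].round(3),s['qd'].round(3))
r=R.from_euler('xyz',s['eef_rot']);t=R.from_euler('xyz',[np.pi,0,-.524])
print('turn',((r.inv()*t).as_rotvec()/np.pi).round(4)); print('shift',(r.inv().apply(np.array([528,422.4,200])-s['eef_pos'])/40).round(3), (t.inv().apply(np.array([528,422.4,200])-s['eef_pos'])/40).round(3))
E
```

```text
clock: 62.92
eef_pos: [546.7, 387.6, 202.4]
eef_rot: [-3.113, 0.041, -0.448]
wrist_force: [-0.9, -0.8, -0.3]
finger_gap: 51.7
finger_force: 0.0
[0.542 0.576 1.138 0.05  1.427 2.554] [-0.001  0.002  0.001 -0.    -0.003  0.   ]
turn [-0.0085  0.0134  0.0241]
shift [-0.795 -0.579  0.11 ] [-0.84  -0.519  0.061]
```

```bash
python3 - <<'E'
from h import *
from scipy.spatial.transform import Rotation as R
s=manip.read_state()
r=R.from_euler('xyz',s['eef_rot']);t=R.from_euler('xyz',[np.pi,0,1.047])
print('turn/10',((r.inv()*t).as_rotvec()/np.pi/10).round(4)); print('shift',(t.inv().apply(np.array([528,422.5,200])-s['eef_pos'])/40).round(3))
E
```

```text
turn/10 [-0.0017  0.0004 -0.0476]
shift [ 0.522 -0.841  0.061]
```

```bash
python3 -m creep '0 0 0 -.0017 .0004 -.0476;0 0 0 -.0017 .0004 -.0476;0 0 0 -.0017 .0004 -.0476;0 0 0 -.0017 .0004 -.0476;0 0 0 -.0017 .0004 -.0476;0 0 0 -.0017 .0004 -.0476;0 0 0 -.0017 .0004 -.0476;0 0 0 -.0017 .0004 -.0476;0 0 0 -.0017 .0004 -.0476;0 0 0 -.0017 .0004 -.0476;.26 -.42 0 0 0 0;.26 -.42 0 0 0 0;0 0 0 0 0 0;0 0 0 0 0 0'
python3 - <<'E'
from h import *
from scipy.spatial.transform import Rotation as R
s=manip.read_state();print(s['joints'].round(3))
r=R.from_euler('xyz',s['eef_rot']);t=R.from_euler('xyz',[np.pi,0,1.047])
print('turn',((r.inv()*t).as_rotvec()/np.pi).round(4)); print('shift',(t.inv().apply(np.array([528,422.5,109])-s['eef_pos'])/40).round(3))
E
```

```text
clock: 64.68
eef_pos: [528.3, 421.9, 202.1]
eef_rot: [3.141, -0.0, 1.046]
wrist_force: [1.0, -0.8, 1.1]
finger_gap: 51.5
finger_force: 0.0
[ 0.62   0.593  1.112 -0.     1.437  1.145]
turn [ 0.0001 -0.     -0.0004]
shift [ 0.009 -0.015  2.327]
```

```bash
python3 -m creep '.009 -.015 .5 0 0 0;0 0 .8 0 0 0;0 0 .6 0 0 0;0 0 .3 0 0 0;0 0 .1 0 0 0;0 0 0 0 0 0;0 0 0 0 0 0' .45;  python3 -m creep '0 0 0 0 0 0;0 0 0 0 0 0;0 0 0 0 0 0;0 0 0 0 0 0;0 0 -.3 0 0 0;0 0 -.8 0 0 0;0 0 -.8 0 0 0;0 0 -.4 0 0 0;0 0 0 0 0 0;0 0 0 0 0 0' 1 25
```

```text
clock: 65.55
eef_pos: [528.5, 422.5, 111.1]
eef_rot: [3.141, -0.001, 1.046]
wrist_force: [0.7, -0.0, 0.2]
finger_gap: 51.8
finger_force: 0.0
clock: 66.8
eef_pos: [527.8, 422.1, 200.6]
eef_rot: [-3.141, 0.002, 1.046]
wrist_force: [-0.1, -0.0, -1.4]
finger_gap: 20.3
finger_force: 25.0
```

```bash
python3 -m creep '-.2 .3 0 0 0 0;-.452 .682 0 0 0 0;-.452 .682 0 0 0 0;-.452 .682 0 0 0 0;-.452 .682 0 0 0 0;-.252 .382 0 0 0 0;0 0 .5 0 0 0;0 0 .8 0 0 0;0 0 .5 0 0 0;0 0 .2 0 0 0;0 0 0 0 0 0;0 0 0 0 0 0'
```

```text
clock: 68.3
eef_pos: [601.3, 275.9, 123.2]
eef_rot: [3.141, -0.001, 1.046]
wrist_force: [-0.2, -0.2, -2.1]
finger_gap: 19.6
finger_force: 25.0
```

```bash
python3 -m creep '-.018 -.012 .07 0 0 0;0 0 .06 0 0 0;0 0 .03 0 0 0;0 0 .02 0 0 0;0 0 .015 0 0 0;0 0 0 0 0 0;0 0 0 0 0 0'; python3 -m creep '0 0 .02 0 0 0;0 0 0 0 0 0;0 0 0 0 0 0'
```

```text
clock: 69.18
eef_pos: [600.2, 275.4, 114.5]
eef_rot: [3.141, -0.0, 1.046]
wrist_force: [-1.0, 0.5, 0.9]
finger_gap: 20.0
finger_force: 25.0
clock: 69.55
eef_pos: [600.2, 275.4, 113.8]
eef_rot: [3.141, -0.0, 1.046]
wrist_force: [-0.9, 0.3, 3.6]
finger_gap: 20.0
finger_force: 25.0
```

```bash
python3 -m creep '0 0 0 0 0 0;0 0 0 0 0 0;0 0 0 0 0 0;0 0 -.4 0 0 0;0 0 -.9 0 0 0;0 0 -.9 0 0 0;-.4 -.69 0 0 0 0;-.4 -.69 0 0 0 0;-.4 -.69 0 0 0 .04;-.4 -.69 0 0 0 .04;0 0 0 0 0 .05;0 0 0 0 0 .05;0 0 0 0 0 .05;0 0 0 0 0 .05;0 .9 0 0 0 .05;0 .9 0 0 0 0;0 .9 0 0 0 0;0 .5 0 0 0 0;0 0 0 0 0 0;0 0 0 0 0 0' .45
python3 - <<'E'
from h import *
c=grab('wrist','w12')
for k in knobs(c,125): print(k)
a=grab('side','d12');s=grab('scene','s12')['color'][120:340,220:560]
cv2.imwrite('pics/fin.png',np.vstack([a['color'][120:340,150:490],s])[:,:,::-1]);
cv2.imwrite('pics/fin.png',np.hstack([cv2.resize(a['color'][120:340,180:400],(400,400)),cv2.resize(s[:,:220],(400,400))])[:,:,::-1])
W=cloud(a);m=(W[...,2]>170)&(W[...,2]<226)&(W[...,0]>550)&(W[...,0]<600)&(abs(W[...,1]+305)<15);print('arm z',np.nanpercentile(W[m][:,2],[50,90]) if m.any() else None)
E
```

```text
clock: 72.05
eef_pos: [479.7, 152.4, 202.1]
eef_rot: [-3.141, -0.001, 0.01]
wrist_force: [-0.2, 0.4, 0.0]
finger_gap: 52.0
finger_force: 0.0
(array([606.2,  63. ]), array([20.1, 20.2]), 1.0, 136.0, np.int32(880))
(array([599.6, 275. ]), array([20.2, 19.8]), -29.7, 136.1, np.int32(881))
(array([601.5, 169. ]), array([19.7, 19.4]), 1.6, 136.1, np.int32(752))
arm z [182.46242708 186.01798302]
```

View pics/fin.png

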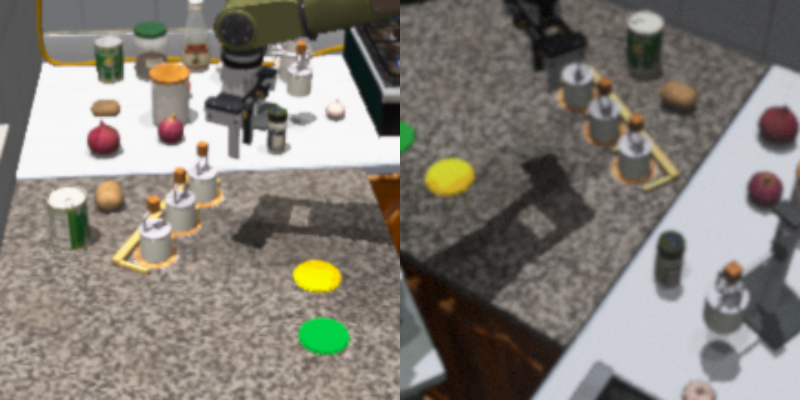

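View pics/w12.png

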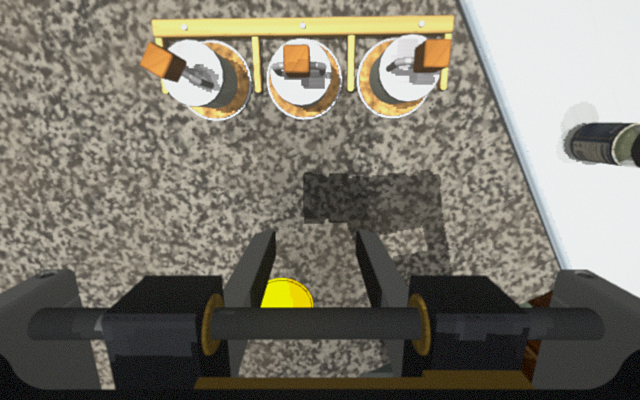

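The final views show three upright caddies on the coasters in the rack at (205,72), (303,75) and (407,72), and the full caddy on the hook at (725,295). As a last check I'll measure the coasters' front edges.

```bash
python3 - <<'E'
from h import *
c=ld('w12');W=cloud(c);hsv=cv2.cvtColor(c['color'],cv2.COLOR_RGB2HSV)
m=(hsv[...,0]>8)&(hsv[...,0]<21)&(hsv[...,1]>70)&(W[...,2]>2)&(W[...,2]<8)
for x,y in((600.5,275.5),(603,168),(605,61.3)):
    q=W[m&(abs(W[...,1]-y)<6)&(W[...,0]>520)&(W[...,0]<600)];print('front cork edge -> centre x',round(np.percentile(q[:,0],2)+41.7,1),'expected',x)
E
```

```text
front cork edge -> centre x 601.5 expected 600.5
front cork edge -> centre x 603.6 expected 603
front cork edge -> centre x 605.5 expected 605
```

```bash
python3 -c "
from cell import manip
print(manip.sign_off())"
```

```text
the job is handed in; nothing more can be done
None
```

The job is handed in: all three coasters are home in their own bays, the full caddy hangs on the settled scale hook, and an empty caddy stands upright in the middle of each coaster, with one doubt: joint 6 briefly read 2.554 against its 2.55 limit.

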